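Park a rinsed slide case on the drip stand

TASK

Put the grey slide case up to drip dry: without picking it up, push it along the table and up the sloped drip board so that it rides right over the orange sprung cleat, then draw it gently back down until it rests squarely against the uphill face of the cleat, about midway across the board, and take the hand away. The cleat must have sprung up below the case and the case must really bear on it, so that it cannot slide off; do not ram the cleat, and leave the dish and the cup where they are.

Things in the scene. Friction and masses are not known exactly. Their poses are not given: they have to be found in the camera images.
- case_center (a point): Centre, half-way up, of the grey slide case (shut, about 0.2 kg): 62 mm along its own y (the way it is pushed; either face), 26 mm high, 96 mm along its own x: its walls end 44 mm from the centre, a small lip at -x and the hinge at +x stick out 4 mm more. Lies flat on the table below the board's foot, own y within 25 degrees of the board's x or -x.
- board: Flat grey drip board on a fixed stand, sloped 15 degrees, 235 mm long, 170 mm wide. Origin: middle of its lower (foot) edge, flush with the table, so a box can be slid from table to board. Own x points uphill along the surface, y across, z square off the surface. Curbs 5 mm high along both sides. Friction holds the case on it.
- cleat: Orange sprung cleat, 110 mm wide, across the board's middle; origin: mid of its hinge, on the board 72 mm uphill of the foot. It rises uphill to 9 mm off the board and ends in a square face 100 mm from the foot. A box pushed uphill folds it flush (about 1 N); it springs up behind the box. From uphill it is rigid: the case's centre then lies 131 mm from the foot.
- cleat_edge (a point): Middle of the cleat's top edge at its uphill face: 9 mm above the board's surface when up, level with it when folded flush.
- dish: Clear round dish, 64 mm across, 16 mm high, on the table 40 to 70 mm beyond the upper end of the board; origin under its centre. Leave alone.
- cup: Maroon tumbler, 86 mm across, 174 mm high, standing beyond the upper end of the board; origin under its centre. Leave alone.
Not all that is in view belongs to the job. What is shaped like the part that bears case_center but purple or red is not meant.

How it is judged:
On the way, in this order (a step that is already met when the one before it is completed fails the run):
1. the slide case rides over the cleat and folds it down (z of cleat_edge in the frame of board below 0.004 m and contact force between slide_case and cleat above 0.2 N), for 0.05 s.
2. the slide case is wholly past the cleat, which has sprung up below it (x of case_center in the frame of board above 0.129 m and z of cleat_edge in the frame of board above 0.007 m), for 0.05 s.
At the end, for the whole second after the job is handed in: The slide case lies flat on the board uphill of the raised cleat and bears on it (contact force over 0.1 N, centre 128 to 134 mm from the foot along the slope), square to it within 4 degrees, within 25 mm of the board's middle line, at rest (x of case_center in the frame of board between 0.128 and 0.134 m and y of case_center in the frame of board between -0.025 and 0.025 m and z of case_center in the frame of board between 0.009 and 0.017 m and angle between the y axis of case_center and the x axis of board, either way round below 0.07 rad and z of cleat_edge in the frame of board above 0.007 m and contact force between slide_case and cleat above 0.1 N and linear speed of slide_case below 0.01 m/s); the robot touches nothing.
It fails at once if the slide case is lifted off (its centre more than 65 mm off the plane of the board) (z of case_center in the frame of board above 0.065 m).
It fails at once if the slide case is rammed against the cleat with more than 25 N (contact force between slide_case and cleat above 25 N).
It fails at once if the dish or the cup is moved by more than 20 mm (distance of any of dish, cup from where it was at the start of the episode above 0.02 m).
It also fails if it takes over 51 s, if anything falls off the work surface, if the arm or the gripper's body presses on something with over 40 N, if the wrist force passes 120 N, or if a joint passes its speed limit or range.

ROBOT

A 6-joint arm with a two-finger parallel gripper is mounted at the origin on the work surface; the furniture and walls round the work are solid. World frame = base frame: x ahead of the robot, y to its left, z up, the work surface at z = 0. Lengths are in m, angles in rad, forces in N, time in s.
With the tool pointing down it reaches from about 0.25 to 0.775 m from the base axis. Payload 4 kg.
Tool frame: the origin (TCP) lies between the finger pads; the fingertips stand 17 mm ahead of it and the grasp point (between the pads) lies 2 mm behind it (tip_reach is the distance from the TCP to the fingertips, in m); y points along the fingers, x is the direction in which the jaws open and shut, and the axes are right-handed (so a half turn about y gives the same grasp; the last joint's range is limited). The gripper opens to 94 mm and grips with 3 to 60 N. Pads are 16 mm wide; open, the fingers measure 119 mm over their backs; the gripper's body (75 mm by 177 mm) begins 78 mm behind the grasp point.
Start: joints at [-0.103, 0.087, 1.371, -0, 1.684, -0.103], TCP at [0.55, -0, 0.223] pointing down, gripper open.
Joint ranges: [-3.1, 3.1], [-0.76, 2.03], [0.27, 2.55], [-1.08, 4.22], [0.17, 2.65], [-2.57, 2.57]. Speed limits (rad/s): [2.79, 2.79, 3.14, 3.14, 3.14, 3.14].

INTERFACE

Orientations are given as a unit quaternion [x, y, z, w].
In Python, from bench import * gives the robot as it stands.
- The arm moves only by the shell command python3 -m handwheel 'ROWS'. ROWS is JSON, a list of rows, each a list of 3 entries, a list of its own where there are three numbers: the turn, a rotation vector about the tool's x, y, z in rad, then the shift along the tool's x, y, z in cm, then the closure in counts, from 0 (fully open) to 255 (shut). In form: [[[wx, wy, wz], [x, y, z], fingers], ...]. A call has 1 to 10 rows; each row shifts and turns the commanded pose from where the row before left it, along the tool's axes as they then stand; what a row does not reach is not made up. A row lasts 1/8 s, in which the tool goes at most 62.5 mm and 10.7 degrees, less where a joint would pass 70% of its speed; a pose out of reach is approached as far as the arm can. A call with a gripper value outside its range is refused whole. The fingers move at their own pace and stop on an object; the grip force is fixed at half the most. Time passes only in rows, so rows that do not move let the fingers close. It gives the time, the measured TCP pose, the force and the opening at its end, in the units of the state.
- read_state(): the state, without advancing time (a new reading comes with each control period).
- camera(name): name is "scene" or "side" or "wrist"; returns a dict with "image" (420x560x3 uint8, red, green, blue), "fx", "fy", "cx", "cy" (pixels), "camera_from_world" (4x4, takes a point from world to camera coordinates); the wrist camera has in their place "hand_eye" (4x4, takes a point from camera to tool coordinates, whose origin is the TCP and whose axes are the tool frame's). Camera axes: x right, y up, looking along -z (the intrinsics and any distortion apply to the point x, -y, -z); pixel columns grow to the right and rows downward; lengths in m; the calibration is good to about 2 mm. The wrist camera is an equidistant fisheye: a pixel r from the principal point sees the ray r / f radians off the axis. A picture is of the moment at which its call begins: read the wrist's pose just before it. There is no depth.
- hand_in(): hands the job in, once; it reports no verdict.
The state is a dict: "time": time; "joints": joint angles; "qd": joint speeds; "joint_torque": joint torques, N m; "tool_pos": TCP position; "tool_rot": TCP orientation; "wrist_force": force on the tool from outside, world axes, zero at the start; "torque": the same for the moment, N m; "gripper_width": finger opening in m.
Only numpy, scipy, OpenCV 4.12 (cv2) and the standard library are available. Lean on these libraries where they do the work, as an engineer would, in place of code of your own. Each camera call takes 0.05 s, during which the arm holds its last target.

## Working session

There is one attempt and no reset: what is moved stays moved. The work goes in short steps, Python scripts to look and compute and a shell command to move; the robot and the scene stay as the last step left them, time stands still between calls to the robot, and variables do not carry over. Pictures are saved under pics/ and viewed, and the job is handed in when it is done.

```bash
ls; mkdir -p pics
python3 - <<'E'
from bench import *
import cv2, numpy as np, json
print(read_state())
for n in ["scene","side","wrist"]:
    c=camera(n); cv2.imwrite(f"pics/{n}0.png",c["image"][:,:,::-1])
    print(n,{k:(np.round(v,4).tolist() if k!="image" else 0) for k,v in c.items()})
E
```

```text
pics
{'time': 0.0, 'joints': array([-1.03079604e-01,  8.79245045e-02,  1.37223493e+00,  9.43580351e-09,
        1.68357790e+00, -1.03075073e-01]), 'qd': array([ 1.27333379e-03, -1.77841214e-03, -4.98822061e-05, -1.09761825e-03,
        5.97690362e-04, -4.86075279e-04]), 'joint_torque': array([ 1.28542815e-03, -3.40182602e+01, -3.02423716e+01,  7.18220207e-02,
        3.29729996e-02, -1.13141955e-04]), 'tool_pos': array([5.49497111e-01, 5.86238898e-05, 2.21330600e-01]), 'tool_rot': array([-0.70702835,  0.00075584,  0.00075263,  0.7071844 ]), 'wrist_force': array([-0.67648472,  0.29441327,  0.27376977]), 'torque': array([ 0.02380843, -0.0211745 , -0.01078816]), 'gripper_width': 0.09414180698736471}
scene {'image': 0, 'fx': 424.8744, 'fy': 424.8744, 'cx': 291.3943, 'cy': 208.0405, 'camera_from_world': [[0.7758, -0.6309, -0.0135, -0.3767], [0.3438, 0.4046, 0.8474, -0.2079], [-0.5292, -0.6621, 0.5307, -0.7786], [0.0, 0.0, 0.0, 1.0]]}
side {'image': 0, 'fx': 414.3732, 'fy': 414.3732, 'cx': 273.5548, 'cy': 203.2393, 'camera_from_world': [[-0.9992, -0.0379, 0.0154, 0.4629], [0.037, -0.6771, 0.735, -0.0733], [-0.0174, 0.7349, 0.6779, -1.1921], [0.0, 0.0, 0.0, 1.0]]}
wrist {'image': 0, 'fx': 325.1923, 'fy': 325.1923, 'cx': 273.6126, 'cy': 208.4828, 'hand_eye': [[1.0, -0.0, -0.0005, 0.0004], [-0.0005, 0.2357, -0.9718, -0.1622], [0.0001, 0.9718, 0.2357, 0.0685], [0.0, 0.0, 0.0, 1.0]]}
```

View images.

View pics/scene0.png

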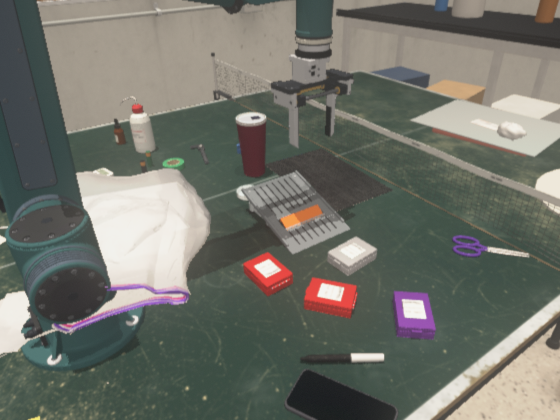

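View pics/side0.png

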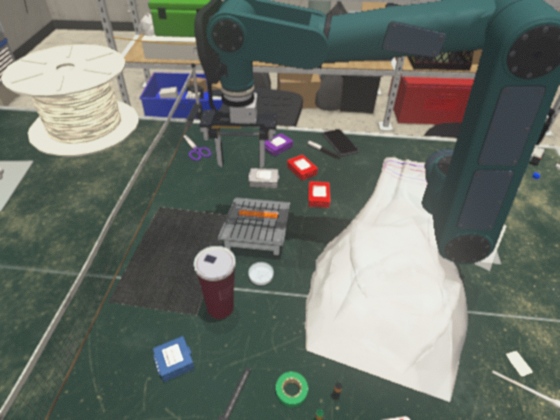

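View pics/wrist0.png

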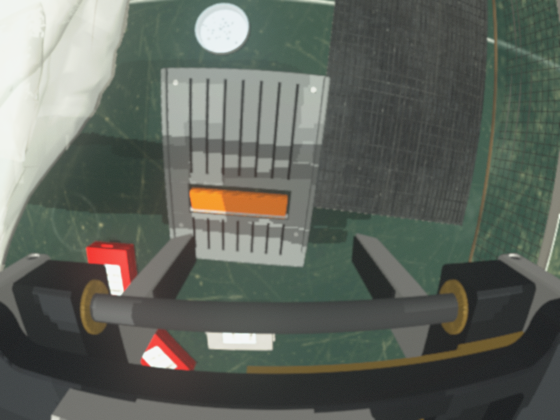

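```bash
cat > h.py <<'E'
import numpy as np, cv2
from bench import *
from scipy.spatial.transform import Rotation as Ro
def grab(n,save=None):
    s=read_state(); c=camera(n); c["s"]=s
    if save: cv2.imwrite(f"pics/{save}.png",c["image"][:,:,::-1])
    c["name"]=n
    return c
def T_wc(c):
    if "hand_eye" in c:
        T=np.eye(4); T[:3,:3]=Ro.from_quat(c["s"]["tool_rot"]).as_matrix(); T[:3,3]=c["s"]["tool_pos"]
        return T@np.array(c["hand_eye"])
    return np.linalg.inv(c["camera_from_world"])
def ray(c,u,v):
    x=(u-c["cx"])/c["fx"]; y=(v-c["cy"])/c["fy"]
    if "hand_eye" in c:
        r=np.hypot(x,y); k=np.sin(r)/r if r>1e-9 else 1
        d=np.array([x*k,-y*k,-np.cos(r)])
    else: d=np.array([x,-y,-1.])
    T=T_wc(c); d=T[:3,:3]@d
    return T[:3,3],d/np.linalg.norm(d)
def plane(c,u,v,z):
    o,d=ray(c,u,v); return o+d*(z-o[2])/d[2]
def onplane(c,u,v,p0,n):
    o,d=ray(c,u,v); return o+d*((p0-o)@n)/(d@n)
def tri(c1,p1,c2,p2):
    o1,d1=ray(c1,*p1);o2,d2=ray(c2,*p2)
    A=np.stack([d1,-d2],1); t=np.linalg.lstsq(A,o2-o1,rcond=None)[0]
    a=o1+d1*t[0];b=o2+d2*t[1]; return (a+b)/2,np.linalg.norm(a-b)
def proj(c,p):
    T=np.linalg.inv(T_wc(c)); q=T[:3,:3]@p+T[:3,3]
    x,y,z=q[0],-q[1],-q[2]
    if "hand_eye" in c:
        r=np.hypot(x,y); th=np.arctan2(r,z); k=th/r
        return np.array([c["cx"]+c["fx"]*x*k,c["cy"]+c["fy"]*y*k])
    return np.array([c["cx"]+c["fx"]*x/z,c["cy"]+c["fy"]*y/z])
def crop(c,u0,v0,u1,v1,k,name):
    cv2.imwrite(f"pics/{name}.png",cv2.resize(c["image"][v0:v1,u0:u1,::-1],None,fx=k,fy=k,interpolation=cv2.INTER_CUBIC))
E
python3 - <<'E'
from h import *
c=grab("scene"); crop(c,225,160,385,280,5,"sc1")
c=grab("wrist"); crop(c,140,0,340,280,2.8,"wc1") if 0 else crop(c,140,50,340,200+80,2.6*1,"wc1")
c=grab("side"); crop(c,205,160,305,290,4.6,"si1")
E
```

```text
(no output)
```

View pics/sc1.png

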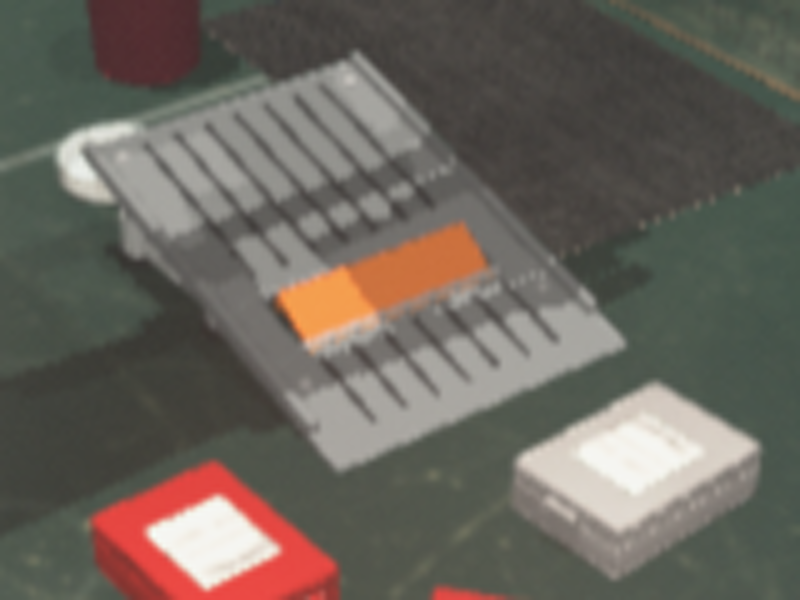

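View pics/wc1.png

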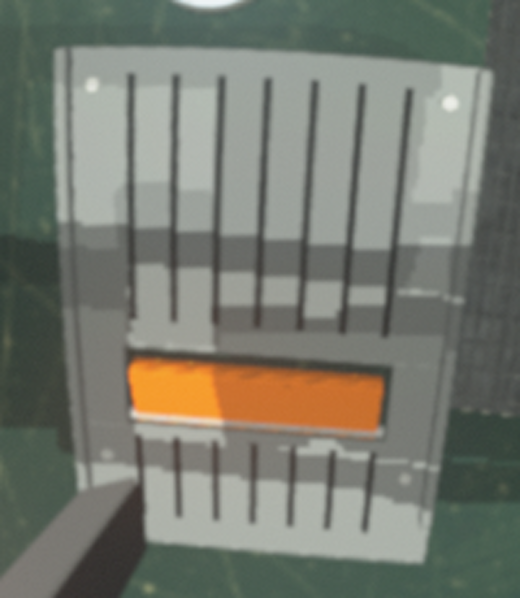

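View pics/si1.png

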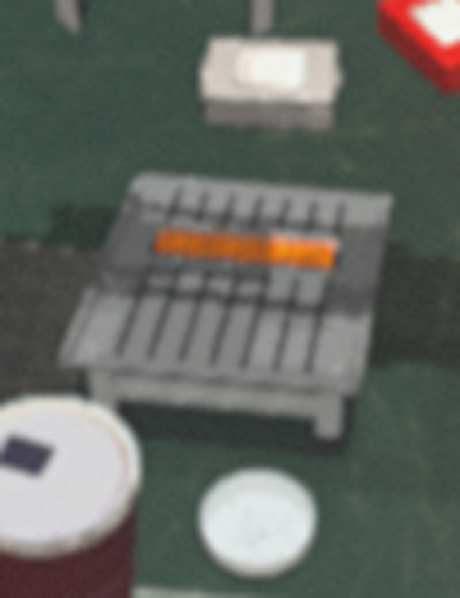

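```bash
python3 - <<'E'
from h import *
np.set_printoptions(precision=4,suppress=True)
s=grab("scene");d=grab("side");w=grab("wrist")
L=lambda c,pts,z:[plane(c,*p,z) for p in pts]
sf=L(s,[(293,254),(350.2,229)],0); df=L(d,[(290.2,201.7),(234.8,198.3)],0)
su=L(s,[(242.6,189.6),(296.4,170.4)],.061); du=L(d,[(282.8,244.3),(218.5,238.7)],.061); wu=L(w,[(161,68.5),(329,77)],.061); wf=L(w,[(303.5,266.2)],0)
for n,a in [("sf",sf),("df",df),("wf",wf),("su",su),("du",du),("wu",wu)]: print(n,*a)
for a,b in [((293,254),(290.2,201.7)),((350.2,229),(234.8,198.3)),((242.6,189.6),(282.8,244.3)),((296.4,170.4),(218.5,238.7))]: print("tri",*tri(s,a,d,b))
print("case s",*L(s,[(327.8,252.4),(356,236.6),(377,249.4),(348.6,266)],.026))
print("case d",*L(d,[(250.2,168.3),(278.3,169.1)],.026))
# cup, dish
E
python3 - <<'E'
from h import *
c=grab("scene"); crop(c,320,230,390,280,10,"sc2")
c=grab("side"); crop(c,240,160,290,195,14,"si2")
E
```

```text
sf [ 0.4163 -0.0909  0.    ] [ 0.582  -0.1047  0.    ]
df [ 0.4159 -0.0924  0.    ] [ 0.5864 -0.0986  0.    ]
wf [ 0.5891 -0.1013  0.    ]
su [0.4353 0.1302 0.061 ] [0.6047 0.1236 0.061 ]
du [0.4354 0.1366 0.061 ] [0.6016 0.1259 0.061 ]
wu [0.4353 0.1374 0.061 ] [0.6054 0.1241 0.061 ]
tri [ 0.4158 -0.0916  0.0007] 0.00014208613532162859
tri [ 0.5863 -0.1015 -0.0032] 0.00133341532306695
tri [0.4363 0.1338 0.0586] 0.0020650429345256383
tri [0.6032 0.124  0.0603] 0.003322430434451723
case s [ 0.4555 -0.1599  0.026 ] [ 0.5425 -0.1588  0.026 ] [ 0.5427 -0.2199  0.026 ] [ 0.4571 -0.2195  0.026 ]
case d [ 0.5478 -0.2174  0.026 ] [ 0.4566 -0.2184  0.026 ]
```

View pics/sc2.png

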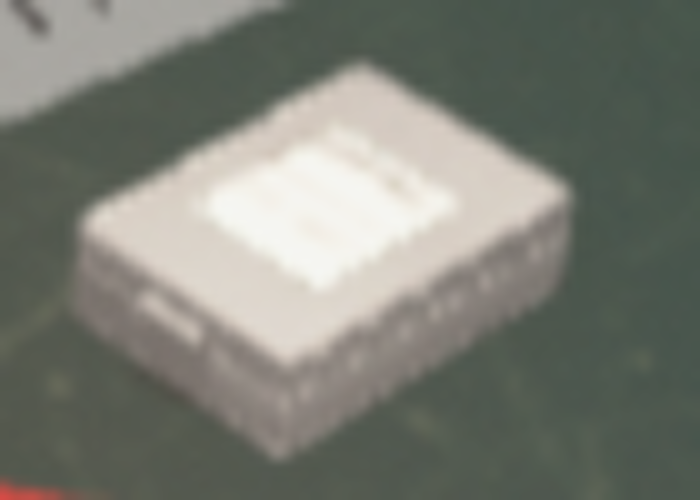

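View pics/si2.png

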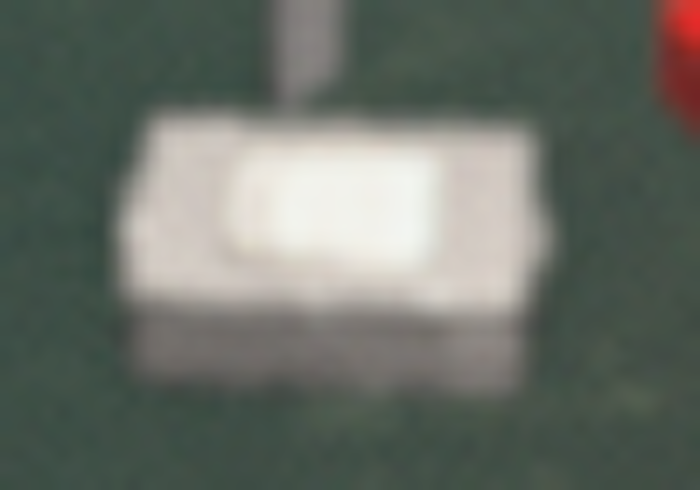

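Run:
```python
from h import *
from scipy.optimize import least_squares
np.set_printoptions(precision=4,suppress=True)
s=grab("scene");d=grab("side");w=grab("wrist")
# board rigid fit (4 corners -> origin x,y,yaw) by reprojection; z=0, tilt 15
C=np.array([[0,.085,0],[0,-.085,0],[.235,.085,0],[.235,-.085,0]])
obs=[(s,0,(293,254)),(s,1,(350.2,229)),(s,2,(242.6,189.6)),(s,3,(296.4,170.4)),(d,0,(290.2,201.7)),(d,1,(234.8,198.3)),(d,2,(282.8,244.3)),(d,3,(218.5,238.7)),(w,1,(303.5,266.2)),(w,2,(161,68.5)),(w,3,(329,77))]
def Tb(q): return Ro.from_euler("ZY",[q[2],-np.radians(15)]).as_matrix(),np.array([q[0],q[1],0])
def f(q):
    R,t=Tb(q); return np.concatenate([proj(c,R@C[i]+t)-p for c,i,p in obs])
r=least_squares(f,[.501,-.0965,1.5]); print("board",r.x,np.degrees(r.x[2])); print(r.fun.reshape(-1,2).round(1).tolist())
R,t=Tb(r.x)
# cleat check
for c in (s,d,w):
    hsv=cv2.cvtColor(c["image"],cv2.COLOR_RGB2HSV); m=cv2.inRange(hsv,(5,140,120),(22,255,255))
    n,l,st,ce=cv2.connectedComponentsWithStats(m); k=[i for i in range(1,n) if st[i,4]>80]
    for i in k:
        o,dd=ray(c,*ce[i]); nb=R[:,2]; p=onplane(c,*ce[i],t+nb*.0045,nb); print(c["name"],st[i],ce[i],"board frame",R.T@(p-t))
for name,lo,hi in [("red",(0,150,120),(6,255,255)),("purple",(125,80,60),(150,255,255))]:
  for c in (s,):
    hsv=cv2.cvtColor(c["image"],cv2.COLOR_RGB2HSV); m=cv2.inRange(hsv,lo,hi)
    n,l,st,ce=cv2.connectedComponentsWithStats(m)
    for i in range(1,n):
        if st[i,4]>200: print(name,st[i],plane(c,*ce[i],.02))
print("cup base front",plane(s,254.6,176,0),"lid c side",plane(d,214,264,.174),"lid scene",plane(s,252,118,.174))
print("dish",plane(d,261,273,.016),plane(w,222,28,.016))
cs=[plane(s,*p,.026) for p in [(328.5,251.5),(356.2,236.2),(377,249),(349,266.5)]]; print(cs, np.mean(cs,0))
cd=[plane(d,*p,.026) for p in [(240+150/14,160+112/14),(240+535/14,160+125/14),(240+125/14,160+303/14),(240+520/14,160+315/14)]]; print(cd,np.mean(cd,0))
```

```text
board [ 0.5032 -0.0957  1.4955] 85.6867260996937
[[0.3, -0.7], [0.9, -1.4], [-1.4, -1.0], [-0.1, -0.1], [-0.8, 0.7], [-0.4, -0.8], [-0.0, 0.2], [-1.2, -0.5], [-1.0, 0.5], [0.2, 0.3], [-0.6, -0.1]]
scene [280 205  42  23 409] [300.7531 215.7531] board frame [0.0849 0.0061 0.0045]
side [239 210  39   8 180] [258.0167 213.7444] board frame [0.0958 0.0017 0.0045]
wrist [ 189  187   98   28 2014] [237.5179 200.782 ] board frame [ 0.0911 -0.0003  0.0045]
wrist [456 288  11  45 141] [463.0071 311.1631] board frame [-0.0812 -0.366   0.0045]
red [244 253  48  42 929] [ 0.3198 -0.1285  0.02  ]
red [ 304  278   53   40 1151] [ 0.3683 -0.2583  0.02  ]
purple [452 235  35  22 402] [ 0.7088 -0.3336  0.02  ]
purple [ 72 285 117  45 563] [ 0.0822 -0.0328  0.02  ]
purple [ 393  291   43   48 1279] [ 0.4494 -0.3856  0.02  ]
cup base front [0.564  0.2685 0.    ] lid c side [0.5789 0.2994 0.174 ] lid scene [0.5734 0.2765 0.174 ]
dish [0.4878 0.1959 0.016 ] [0.4917 0.1912 0.016 ]
[array([ 0.4587, -0.1586,  0.026 ]), array([ 0.5439, -0.1581,  0.026 ]), array([ 0.5438, -0.2189,  0.026 ]), array([ 0.4566, -0.2211,  0.026 ])] [ 0.5008 -0.1892  0.026 ]
[array([ 0.5462, -0.2191,  0.026 ]), array([ 0.4569, -0.2193,  0.026 ]), array([ 0.5464, -0.1497,  0.026 ]), array([ 0.4582, -0.1505,  0.026 ])] [ 0.5019 -0.1847  0.026 ]
```

```bash
python3 -m handwheel '[[[0,0,0],[-1.1,1,-5.2],119],[[0,0,0],[-1.1,1,-5.2],119],[[0,0,0],[-1.1,1,-5.2],119],[[0,0,0],[-1.1,1,-5.2],119],[[0,0,0],[-1.1,1,-5.2],119],[[0,0.075,0],[0,0,0],119],[[0.131,0,0],[0,0,0],119],[[0.131,0,0],[0,0,0],119],[[0,0,0],[0,0,0],119],[[0,0,0],[0,0,0],119]]'
cat > b.py <<'E'
from h import *
np.set_printoptions(precision=4,suppress=True)
Rb=Ro.from_euler("ZY",[1.4955,-np.radians(15)]).as_matrix(); tb=np.array([.5032,-.0957,0])
def st():
    s=read_state(); Rt=Ro.from_quat(s["tool_rot"]).as_matrix()
    print("t",s["time"],"tcp",s["tool_pos"],"board",Rb.T@(s["tool_pos"]-tb),"F",s["wrist_force"],"Fb",Rb.T@s["wrist_force"],"w",round(s["gripper_width"],4))
    print("tool axes in board frame",(Rb.T@Rt).round(3).tolist())
    return s
E
python3 -c "
from b import *
s=st(); w=grab('wrist','w1')
Rt=Ro.from_quat(s['tool_rot']).as_matrix()
tgt=np.array([.4946,-.2605,.0285]); print(Rt.T@(tgt-s['tool_pos'])*100)"
```

```text
time: 1.95
tool_pos: [0.495, -0.2598, 0.1725]
tool_rot: [-0.609, 0.023, -0.03, 0.792]
wrist_force: [0.2, -0.0, 0.6]
gripper_width: 0.0502
t 1.95 tcp [ 0.495  -0.2598  0.1725] board [-0.114  -0.0042  0.2091] F [ 0.2178 -0.0374  0.6131] Fb [ 0.1385 -0.22    0.5977] w 0.0502
tool axes in board frame [[0.0, -0.001, 1.0], [-1.0, 0.0, 0.0], [-0.0, -1.0, -0.001]]
[-0.0376 13.89   -3.7842]
```

View pics/w1.png

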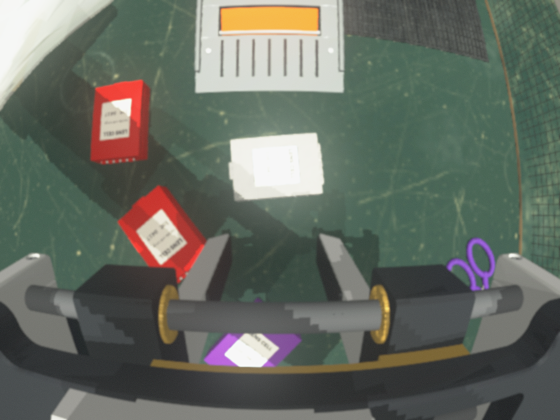

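```bash
python3 -c "
from b import *
s=st(); w=grab('wrist')
for p in [(206,240),(182,281),(160,186),(200,225)]: print(p,plane(w,*p,.026))
for p in [(230,140),(318,133),(324,193),(236,200)]: q=plane(w,*p,.026); print(p,q,Rb.T@(q-tb))
"
```

```text
t 2.0 tcp [ 0.4952 -0.2593  0.1728] board [-0.1135 -0.0044  0.2093] F [ 0.0062  0.6141 -0.2548] Fb [ 0.526   0.04   -0.4047] w 0.0501
tool axes in board frame [[0.001, -0.001, 1.0], [-1.0, -0.0, 0.001], [0.0, -1.0, -0.001]]
(206, 240) [ 0.4282 -0.2543  0.026 ]
(182, 281) [ 0.3989 -0.2951  0.026 ]
(160, 186) [ 0.3829 -0.1959  0.026 ]
(200, 225) [ 0.4232 -0.2389  0.026 ]
(230, 140) [ 0.4592 -0.1553  0.026 ] [-0.0538  0.0394  0.0413]
(318, 133) [ 0.5489 -0.1545  0.026 ] [-0.0466 -0.05    0.0394]
(324, 193) [ 0.5494 -0.2161  0.026 ] [-0.1058 -0.0552  0.0553]
(236, 200) [ 0.4616 -0.2166  0.026 ] [-0.1128  0.0324  0.0571]
```

```bash
python3 -m handwheel '[[[0,0,0],[0.1,4.63,-1.28],119],[[0,0,0],[0.1,4.63,-1.28],119],[[0,0,0],[0,2.4,-0.65],119],[[0,0,0],[0,2.2,-0.6],119],[[0,0,0],[0,0,0],119]]'
python3 -c "
from b import *
s=st(); w=grab('wrist','w2');c=grab('scene');crop(c,280,190,400,290,6,'sc3')
d=s['tool_pos']-tb; print('horiz',d[0]*.075+d[1]*.9972,'z',d[2])"
```

```text
time: 2.68
tool_pos: [0.496, -0.2591, 0.0273]
tool_rot: [-0.608, 0.024, -0.028, 0.793]
wrist_force: [0.6, 0.1, 0.4]
gripper_width: 0.0501
t 2.675 tcp [ 0.496  -0.2591  0.0273] board [-0.1508 -0.0051  0.0686] F [0.599  0.0612 0.3917] Fb [ 0.2038 -0.5927  0.3509] w 0.0501
tool axes in board frame [[0.001, 0.002, 1.0], [-1.0, 0.004, 0.001], [-0.004, -1.0, 0.002]]
horiz -0.16346963984208202 z 0.027270489794187308
```

View pics/sc3.png

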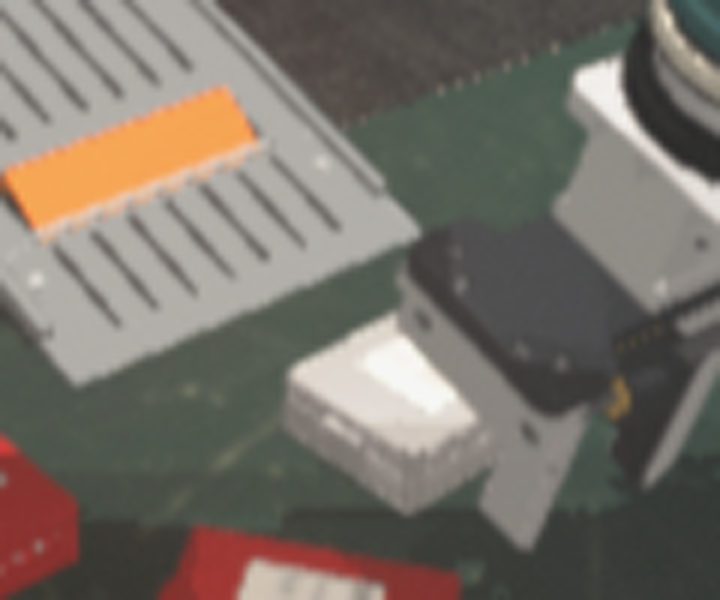

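View pics/w2.png

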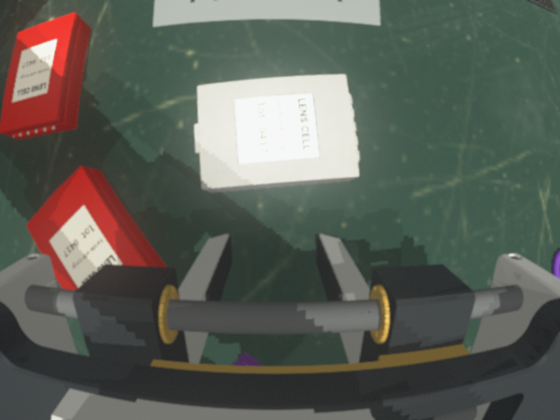

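```bash
python3 -m handwheel '[[[0,0,0],[0,0.1,0.77],119],[[0,0,0],[0,0.2,0.77],119],[[0,0,0],[0,0.2,0.77],119],[[0,0,0],[0,0.2,0.77],119],[[0,0,0],[0,0.2,0.77],119],[[0,0,0],[0,0.2,0.77],119],[[0,0,0],[0,0.2,0.77],119],[[0,0,0],[0,0.2,0.77],119],[[0,0,0],[0,0.2,0.77],119],[[0,0,0],[0,0.2,0.77],119]]'
python3 -c "
from b import *
s=st(); w=grab('wrist','w3');c=grab('scene')
d=s['tool_pos']-tb; print('horiz',d[0]*.075+d[1]*.9972,'z',d[2])"
```

```text
time: 4.03
tool_pos: [0.5029, -0.1814, 0.0303]
tool_rot: [-0.608, 0.023, -0.03, 0.793]
wrist_force: [0.8, -1.9, -0.3]
gripper_width: 0.0501
t 4.025 tcp [ 0.5029 -0.1814  0.0303] board [-0.0747 -0.0061  0.0514] F [ 0.7654 -1.9478 -0.3354] Fb [-1.9072 -0.9097  0.1638] w 0.0501
tool axes in board frame [[0.0, 0.0, 1.0], [-1.0, 0.0, 0.0], [-0.0, -1.0, 0.0]]
horiz -0.08547463262460663 z 0.030283185942419497
```

View pics/w3.png

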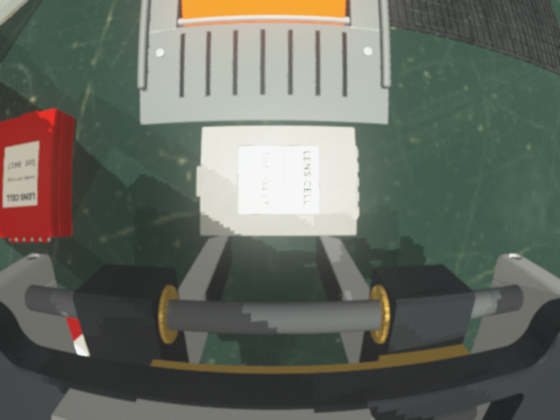

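```bash
python3 -m handwheel '[[[0,0,0],[0,0.21,0.75],119],[[0,0,0],[0,0.21,0.75],119],[[0,0,0],[0,0.21,0.75],119],[[0,0,0],[0,0.21,0.75],119],[[0,0,0],[0,0.21,0.75],119],[[0,0,0],[0,0.21,0.75],119],[[0,0,0],[0,0.21,0.75],119],[[0,0,0],[0,0.21,0.75],119]]'
python3 -c "
from b import *
s=st(); w=grab('wrist','w4');c=grab('side');crop(c,190,150,330,270,5,'si4')
d=s['tool_pos']-tb; print('horiz',d[0]*.075+d[1]*.9972,'z',d[2])"
```

```text
time: 5.12
tool_pos: [0.5076, -0.1192, 0.0296]
tool_rot: [-0.608, 0.023, -0.03, 0.793]
wrist_force: [0.1, -3.3, 0.8]
gripper_width: 0.05
t 5.125 tcp [ 0.5076 -0.1192  0.0296] board [-0.0147 -0.0061  0.0346] F [ 0.0547 -3.2931  0.7623] Fb [-2.9706 -0.3023  1.5851] w 0.05
tool axes in board frame [[0.0, 0.0, 1.0], [-1.0, 0.0, 0.0], [-0.0, -1.0, 0.0]]
horiz -0.023125866319940434 z 0.029625125452439144
```

View pics/w4.png

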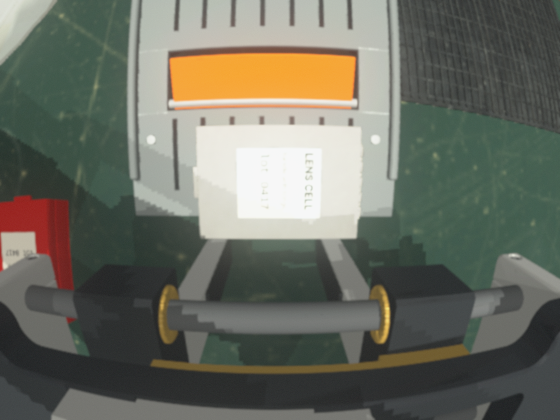

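View pics/si4.png

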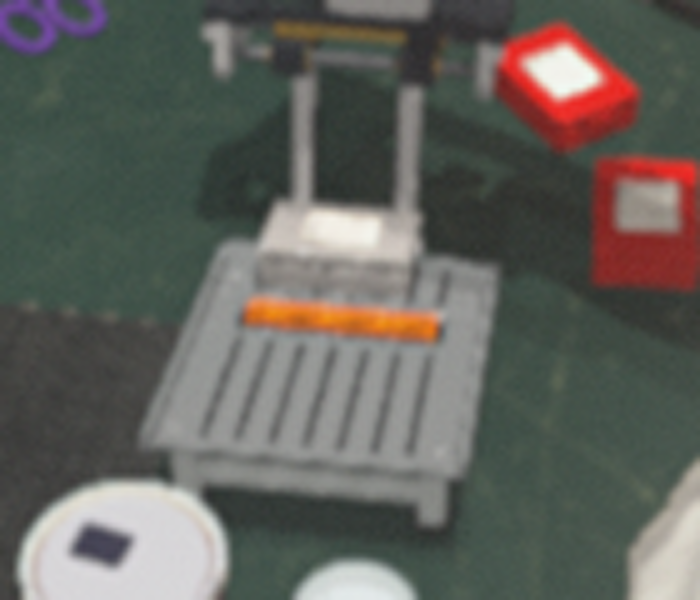

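```bash
python3 -m handwheel '[[[0,0,0],[0,0.22,0.75],119],[[0,0,0],[0,0.22,0.75],119],[[0,0,0],[0,0.03,0.5],119],[[0,0,0],[0,0.03,0.5],119],[[0,0,0],[0,0.03,0.5],119],[[0,0,0],[0,0,0.5],119],[[0,0,0],[0,0,0.5],119],[[0,0,0],[0,0,0.5],119],[[0,0,0],[0,0,0.5],119],[[0,0,0],[0,0,0.5],119]]'
python3 -c "
from b import *
s=st(); w=grab('wrist','w5')"
```

```text
time: 6.48
tool_pos: [0.5116, -0.0651, 0.0388]
tool_rot: [-0.608, 0.023, -0.03, 0.793]
wrist_force: [-1.2, -3.7, 1.4]
gripper_width: 0.0501
t 6.475 tcp [ 0.5116 -0.0651  0.0388] board [ 0.0401 -0.006   0.0294] F [-1.1994 -3.7494  1.4006] Fb [-3.336   0.914   2.3439] w 0.0501
tool axes in board frame [[0.0, 0.0, 1.0], [-1.0, 0.0, 0.0], [-0.0, -1.0, 0.0]]
```

View pics/w5.png

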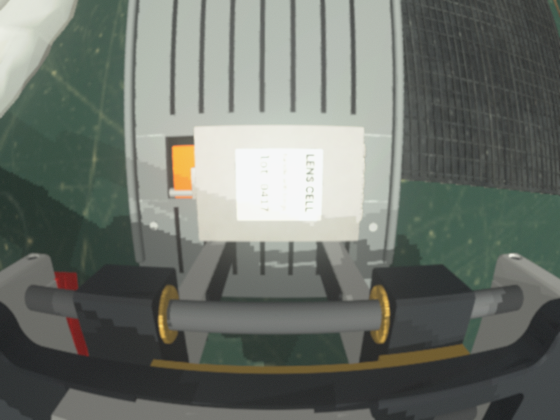

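```bash
python3 -m handwheel '[[[0,0,0],[0,0,0.55],119],[[0,0,0],[0,0,0.55],119],[[0,0,0],[0,0,0.55],119],[[0,0,0],[0,0,0.55],119],[[0,0,0],[0,0,0.55],119],[[0,0,0],[0,0,0.55],119],[[0,0,0],[0,0,0.55],119],[[0,0,0],[0,0,0.55],119],[[0,0,0],[0,0,0.55],119],[[0,0,0],[0,0,0.55],119]]'
python3 -c "
from b import *
s=st(); w=grab('wrist','w6');c=grab('side');crop(c,190,150,330,270,5,'si6')
w['image'];crop(w,120,80,400,290,2.7,'w6')"
```

```text
time: 7.78
tool_pos: [0.5155, -0.012, 0.053]
tool_rot: [-0.608, 0.023, -0.03, 0.793]
wrist_force: [-0.3, -3.1, 0.3]
gripper_width: 0.0505
t 7.775 tcp [ 0.5155 -0.012   0.053 ] board [ 0.0952 -0.006   0.0293] F [-0.2574 -3.1486  0.2849] Fb [-2.9776  0.0198  1.0928] w 0.0505
tool axes in board frame [[0.0, 0.001, 1.0], [-1.0, 0.0, 0.0], [-0.0, -1.0, 0.001]]
```

View pics/w6.png

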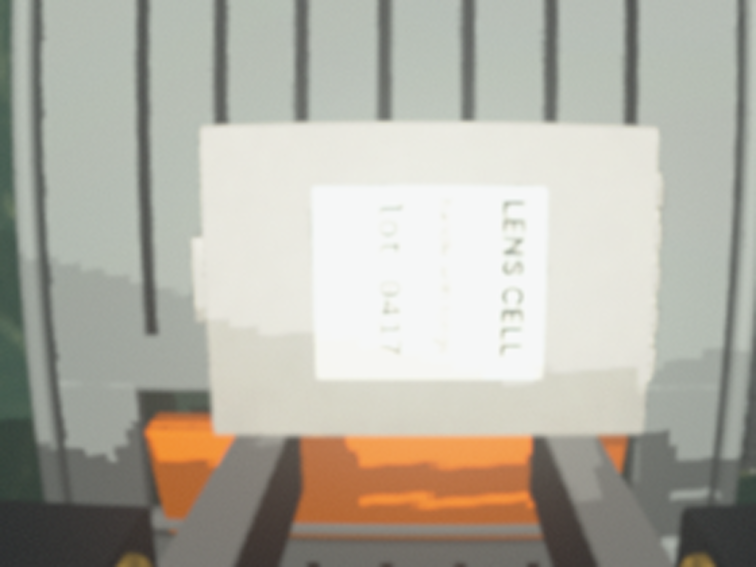

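View pics/si6.png

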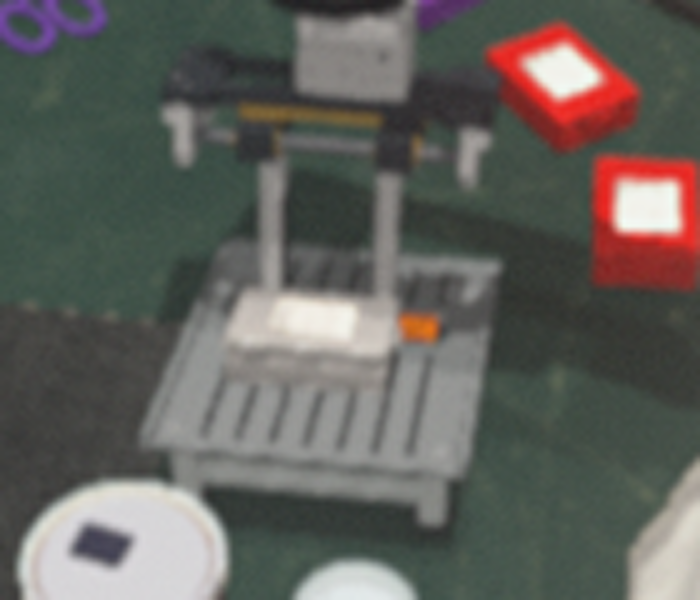

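```bash
python3 -m handwheel '[[[0,0,0],[0,0,0.4],119],[[0,0,0],[0,0,0.4],119],[[0,0,0],[0,0,0],119],[[0,0,0],[0,0,-0.4],119],[[0,0,0],[0,0,-0.4],119],[[0,0,0],[0,0,0],119]]'
python3 -c "
from b import *
s=st(); w=grab('wrist');crop(w,120,80,400,290,2.7,'w7');c=grab('scene');crop(c,230,160,370,270,5,'sc7')"
```

```text
time: 8.62
tool_pos: [0.5156, -0.0129, 0.0529]
tool_rot: [-0.608, 0.023, -0.03, 0.793]
wrist_force: [-0.3, 0.6, -0.1]
gripper_width: 0.0505
t 8.625 tcp [ 0.5156 -0.0129  0.0529] board [ 0.0944 -0.0061  0.0295] F [-0.2958  0.6223 -0.0673] Fb [ 0.5605  0.3418 -0.2198] w 0.0505
tool axes in board frame [[-0.0, 0.0, 1.0], [-1.0, 0.0, -0.0], [-0.0, -1.0, 0.0]]
```

View pics/w7.png

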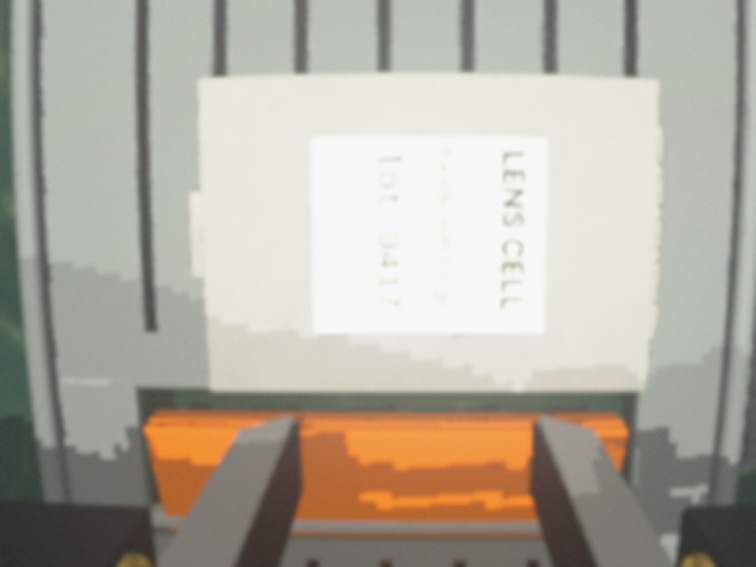

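View pics/sc7.png

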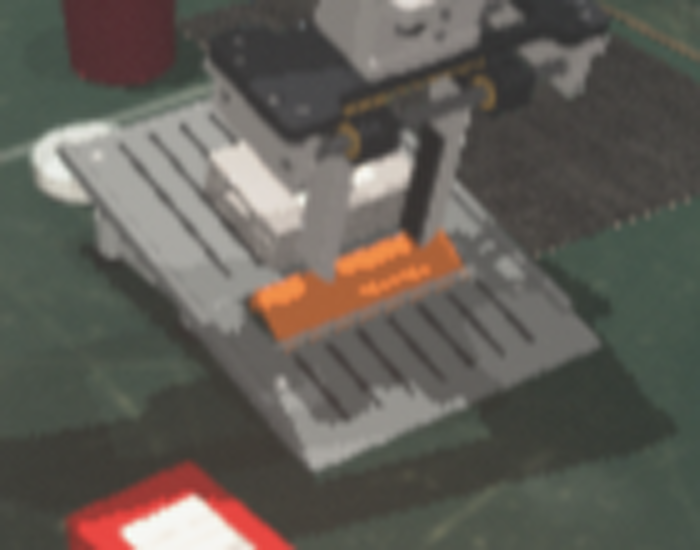

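```bash
python3 -m handwheel '[[[0,0,0],[0,-2.5,-0.1],119],[[0,0,0],[0,-2.5,0],119],[[0,0,0],[0,0,3.4],119],[[0,0,0],[0,0,3.4],119],[[0,0,0],[0,0,3.4],119],[[0,0,0],[0,0,0],119]]'
python3 -c "
from b import *
s=st(); w=grab('wrist','w8');c=grab('side');crop(c,190,130,330,270,4.2,'si8')"
```

```text
time: 9.48
tool_pos: [0.5222, 0.0735, 0.1285]
tool_rot: [-0.608, 0.021, -0.029, 0.793]
wrist_force: [-0.2, 0.7, 0.4]
gripper_width: 0.0501
t 9.475 tcp [0.5222 0.0735 0.1285] board [ 0.1976 -0.0062  0.0801] F [-0.2177  0.6636  0.4464] Fb [0.7389 0.267  0.2642] w 0.0501
tool axes in board frame [[0.004, 0.001, 1.0], [-1.0, -0.001, 0.004], [0.001, -1.0, 0.0]]
```

View pics/w8.png

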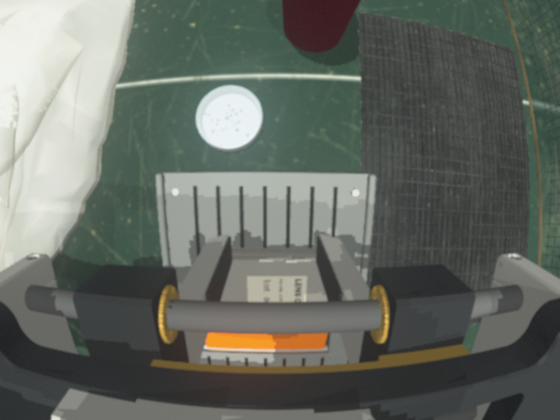

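View pics/si8.png

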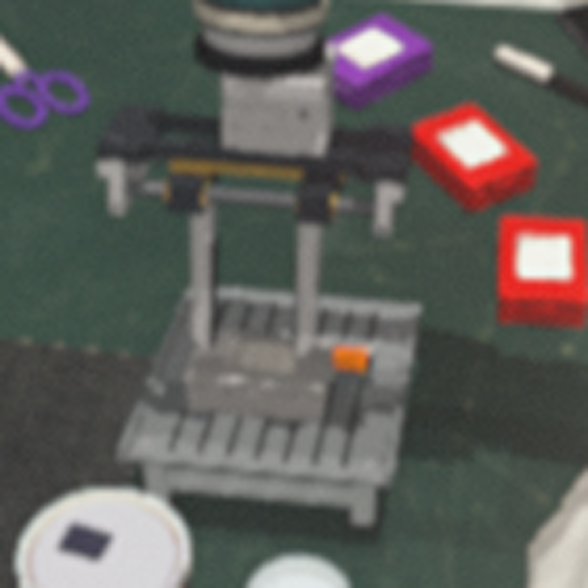

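```bash
python3 -c "
from b import *
w=grab('wrist');n=Rb[:,2]; crop(w,200,180,350,360,4,'w8c'); 
for p in [(250,263),(300,263)]: print(Rb.T@(onplane(w,*p,tb+n*.026,n)-tb))
print(w['image'][255:270,285].tolist())"
```

```text
[0.1713 0.0105 0.026 ]
[ 0.1713 -0.0255  0.026 ]
[[107, 107, 101], [122, 121, 114], [158, 156, 146], [192, 190, 178], [201, 199, 187], [179, 178, 167], [151, 149, 140], [136, 135, 127], [136, 134, 126], [135, 133, 126], [135, 135, 126], [135, 133, 126], [135, 134, 125], [135, 134, 126], [134, 133, 125]]
```

View pics/w8c.png

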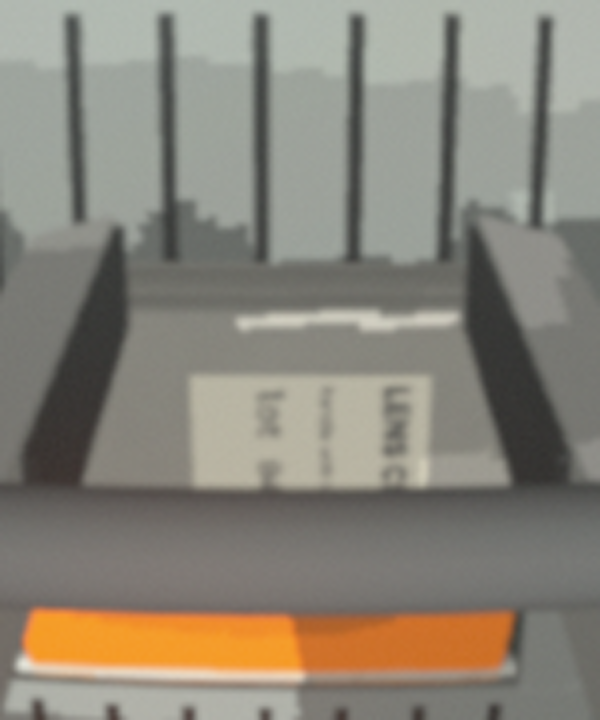

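```bash
python3 -m handwheel '[[[0,0,0],[0,2.7,0],119],[[0,0,0],[0,2.7,0],119],[[0,0,0],[0,0,0],119],[[0,0,0],[0,0,-0.5],119],[[0,0,0],[0,0,-0.4],119],[[0,0,0],[0,0,0],119]]'
python3 -c "
from b import *
s=st(); w=grab('wrist','w9');c=grab('side');crop(c,190,130,330,270,4.2,'si9')"
```

```text
time: 10.38
tool_pos: [0.523, 0.0763, 0.0739]
tool_rot: [-0.608, 0.022, -0.031, 0.793]
wrist_force: [-0.0, -0.2, 0.3]
gripper_width: 0.0502
t 10.375 tcp [0.523  0.0763 0.0739] board [ 0.1863 -0.0068  0.0266] F [-0.043  -0.2059  0.2871] Fb [-0.1271  0.0274  0.3312] w 0.0502
tool axes in board frame [[-0.0, 0.0, 1.0], [-1.0, -0.002, -0.0], [0.002, -1.0, 0.0]]
```

View pics/w9.png

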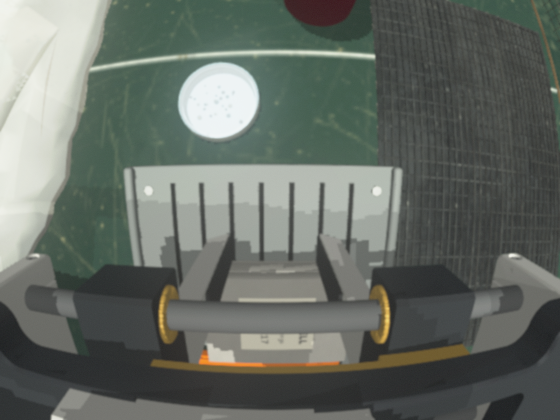

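View pics/si9.png

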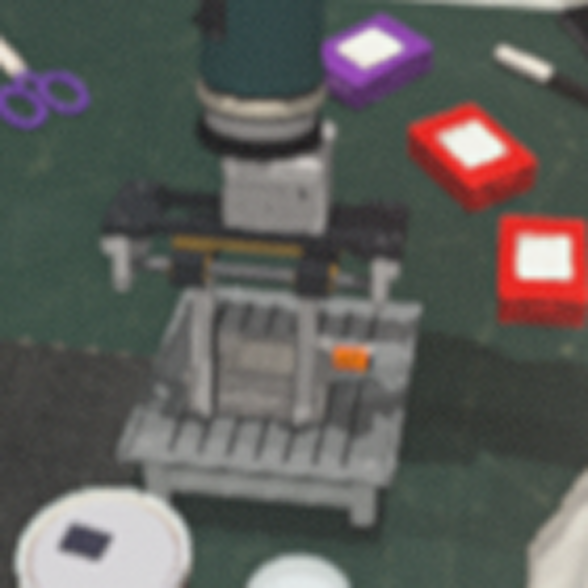

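```bash
python3 -m handwheel '[[[0,0,0],[0,0,-0.15],119],[[0,0,0],[0,0,-0.15],119],[[0,0,0],[0,0,-0.15],119],[[0,0,0],[0,0,-0.15],119],[[0,0,0],[0,0,-0.15],119],[[0,0,0],[0,0,-0.15],119],[[0,0,0],[0,0,-0.15],119]]'
python3 -c "
from b import *
s=st(); w=grab('wrist','w10');c=grab('scene');crop(c,230,160,370,270,5,'sc10');st()"
```

```text
time: 11.35
tool_pos: [0.5217, 0.0669, 0.0704]
tool_rot: [-0.608, 0.023, -0.03, 0.793]
wrist_force: [-0.5, 0.3, 1.4]
gripper_width: 0.0501
t 11.35 tcp [0.5217 0.0669 0.0704] board [ 0.1762 -0.0062  0.0256] F [-0.4506  0.3057  1.4057] Fb [0.6255 0.4723 1.2876] w 0.0501
tool axes in board frame [[0.0, 0.0, 1.0], [-1.0, -0.0, 0.0], [0.0, -1.0, 0.0]]
t 11.45 tcp [0.5216 0.0667 0.0702] board [ 0.1759 -0.0062  0.0255] F [0.4594 0.4854 0.6903] Fb [ 0.6796 -0.4215  0.5326] w 0.0505
tool axes in board frame [[0.0, -0.0, 1.0], [-1.0, -0.0, 0.0], [0.0, -1.0, -0.0]]
```

View pics/sc10.png

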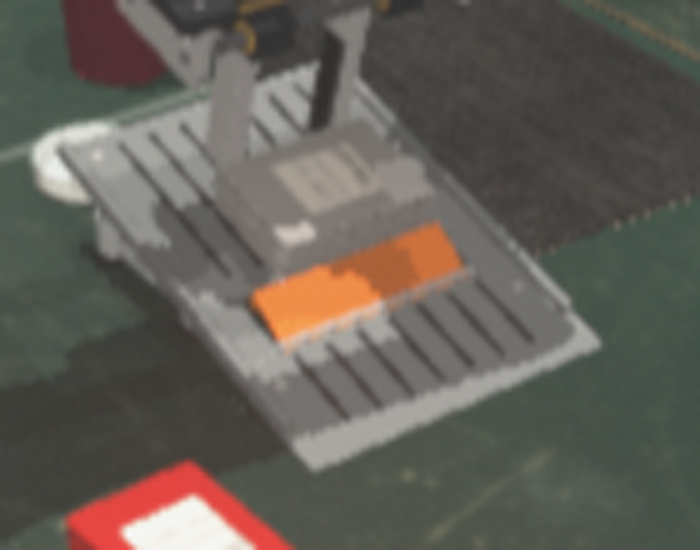

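View pics/w10.png

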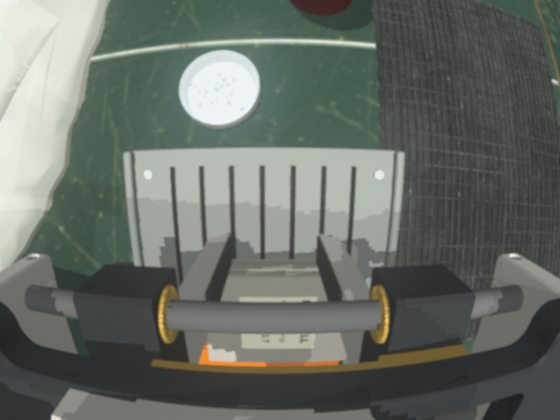

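```bash
python3 -m handwheel '[[[0,0,0],[0,0,-0.1],119],[[0,0,0],[0,0,-0.1],119],[[0,0,0],[0,0,-0.1],119],[[0,0,0],[0,0,0],119]]'
python3 -c "
from b import *
st();w=grab('wrist');st();c=grab('scene');crop(c,230,160,370,270,5,'sc11');st()" | grep tcp
```

```text
time: 11.95
tool_pos: [0.5213, 0.0639, 0.0694]
tool_rot: [-0.608, 0.023, -0.03, 0.793]
wrist_force: [0.7, 0.4, 0.8]
gripper_width: 0.0503
t 11.95 tcp [0.5213 0.0639 0.0694] board [ 0.173  -0.006   0.0255] F [0.6835 0.4428 0.8428] Fb [ 0.6943 -0.6482  0.6865] w 0.0503
t 12.0 tcp [0.5213 0.0639 0.0694] board [ 0.173  -0.006   0.0255] F [-0.4577  0.5026  0.4255] Fb [0.561  0.4942 0.2902] w 0.0503
t 12.05 tcp [0.5213 0.0639 0.0694] board [ 0.173  -0.006   0.0254] F [-0.2522  0.2634  0.7582] Fb [0.4316 0.2713 0.6693] w 0.05
```

View pics/sc11.png

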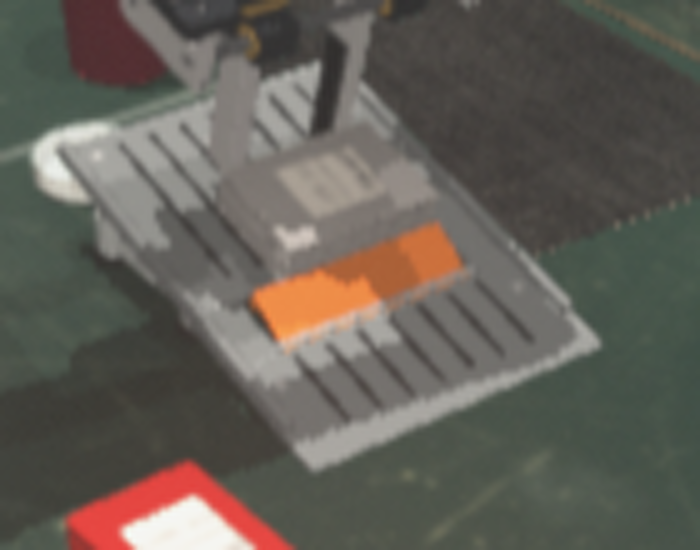

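```bash
python3 -m handwheel '[[[0,0,0],[0,0,-0.1],119],[[0,0,0],[0,0,-0.1],119],[[0,0,0],[0,0,0],119]]'
python3 -c "
from b import *
st();w=grab('wrist');st();c=grab('scene');st()" | grep tcp
```

```text
time: 12.42
tool_pos: [0.5212, 0.0627, 0.069]
tool_rot: [-0.608, 0.023, -0.03, 0.793]
wrist_force: [0.3, 3.9, 1.4]
gripper_width: 0.05
t 12.425 tcp [0.5212 0.0627 0.069 ] board [ 0.1718 -0.0061  0.0254] F [0.2521 3.8703 1.4004] Fb [4.1086 0.0397 0.3489] w 0.05
t 12.475 tcp [0.5212 0.0627 0.069 ] board [ 0.1718 -0.006   0.0255] F [1.129  4.0644 1.1079] Fb [ 4.2836 -0.82   -0.0008] w 0.0501
t 12.525 tcp [0.5212 0.0627 0.0691] board [ 0.1718 -0.006   0.0255] F [0.2786 3.4355 1.6201] Fb [ 3.7486 -0.0194  0.6729] w 0.05
```

```bash
python3 -m handwheel '[[[0,0,0],[0,0,-0.05],119],[[0,0,0],[0,0,0],119]]'
python3 -c "
from b import *
st();c=grab('scene');crop(c,230,160,370,270,5,'sc12');st()" | grep tcp
```

```text
time: 12.78
tool_pos: [0.5212, 0.0626, 0.0692]
tool_rot: [-0.607, 0.023, -0.03, 0.793]
wrist_force: [0.4, 5.3, 2.2]
gripper_width: 0.0501
t 12.775 tcp [0.5212 0.0626 0.0692] board [ 0.1717 -0.0061  0.0256] F [0.4062 5.2919 2.1992] Fb [ 5.6958 -0.007   0.7506] w 0.0501
t 12.825 tcp [0.5212 0.0626 0.0691] board [ 0.1717 -0.006   0.0256] F [0.6555 5.3579 1.7749] Fb [ 5.6677 -0.2506  0.3189] w 0.05
```

View pics/sc12.png

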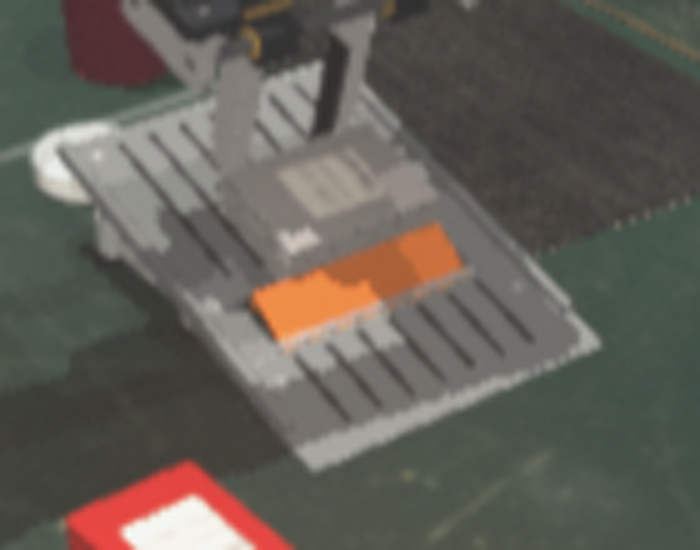

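```bash
python3 -m handwheel '[[[0,0,0],[0,0,0.05],119],[[0,0,0],[0,0,0.05],119],[[0,0,0],[0,0,0.05],119],[[0,0,0],[0,0,0.05],119],[[0,0,0],[0,0,0.1],119],[[0,0,0],[0,0,0.2],119],[[0,0,0],[0,0,0.6],119],[[0,0,0],[0,-2.5,0.3],119],[[0,0,0],[0,-4,0],119],[[0,0,0],[0,0,0],119]]'
python3 -c "
from b import *
st();w=grab('wrist','w13');c=grab('scene');crop(c,230,160,370,270,5,'sc13')" | grep tcp
```

```text
time: 14.08
tool_pos: [0.5234, 0.0579, 0.139]
tool_rot: [-0.609, 0.02, -0.032, 0.793]
wrist_force: [0.5, -0.2, -0.5]
gripper_width: 0.05
t 14.075 tcp [0.5234 0.0579 0.139 ] board [ 0.1854 -0.0085  0.0943] F [ 0.533  -0.2237 -0.5288] Fb [-0.3136 -0.5483 -0.4634] w 0.05
```

View pics/sc13.png

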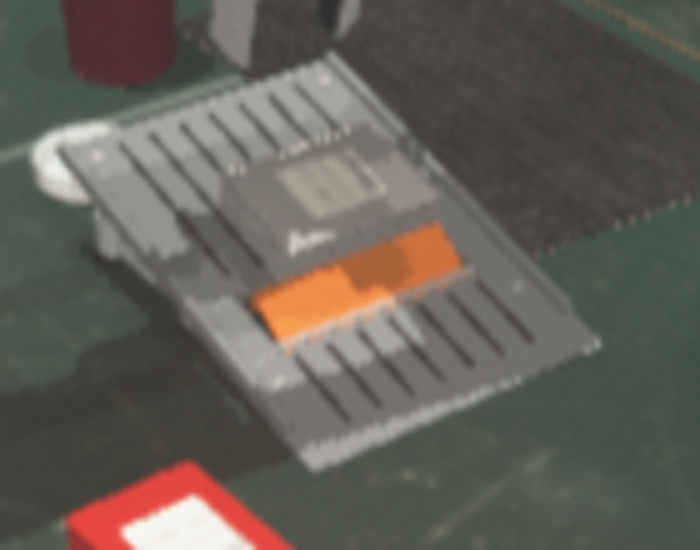

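View pics/w13.png

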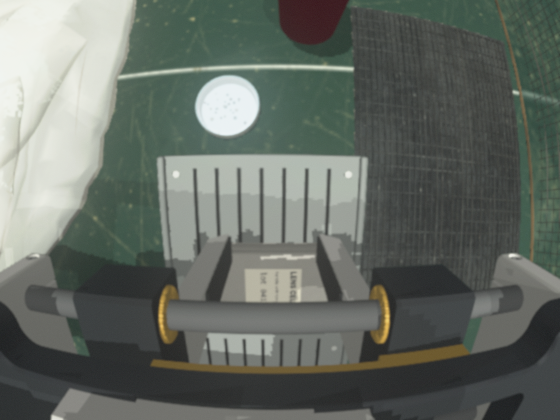

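```bash
python3 -m handwheel '[[[0,0,0],[0,-5,0],119],[[0,0,0],[0,-3,-4],119],[[0,0,0],[0,0,-5],119],[[0,0,0],[0,0,-5],119],[[0,0,0],[0,0,-3],119],[[0,0,0],[0,0,0],119],[[0,0,0],[0,0,0],119]]'
python3 -c "
from b import *
st();w=grab('wrist');crop(w,140,30,400,240,3,'w14');c=grab('scene');crop(c,230,160,370,270,5,'sc14');c=grab('side');crop(c,190,180,310,270,6,'si14')"
```

```text
time: 15.05
tool_pos: [0.5068, -0.1249, 0.1677]
tool_rot: [-0.608, 0.023, -0.029, 0.793]
wrist_force: [0.4, -0.3, 0.1]
gripper_width: 0.05
t 15.05 tcp [ 0.5068 -0.1249  0.1677] board [ 0.0155 -0.0058  0.1694] F [ 0.3531 -0.2938  0.0918] Fb [-0.2336 -0.3742  0.1577] w 0.05
tool axes in board frame [[0.0, 0.002, 1.0], [-1.0, 0.002, 0.0], [-0.002, -1.0, 0.002]]
```

View pics/w14.png

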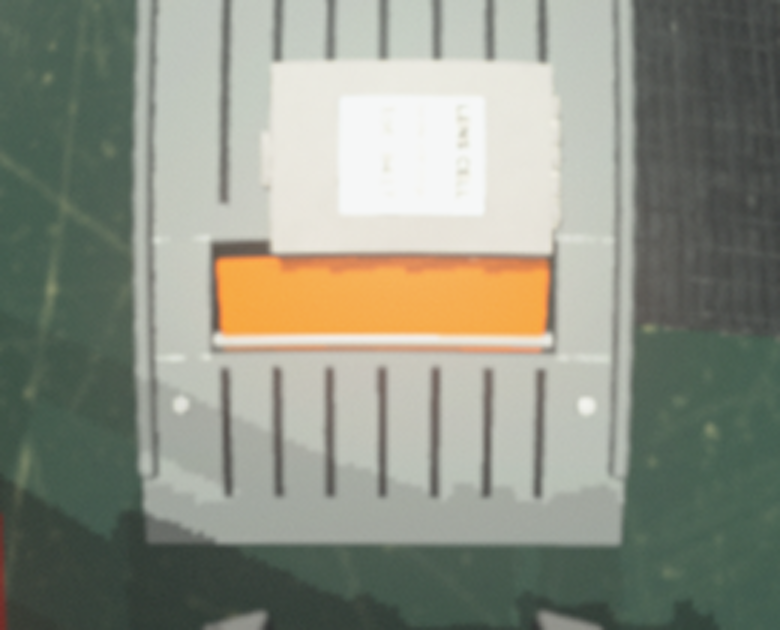

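View pics/sc14.png

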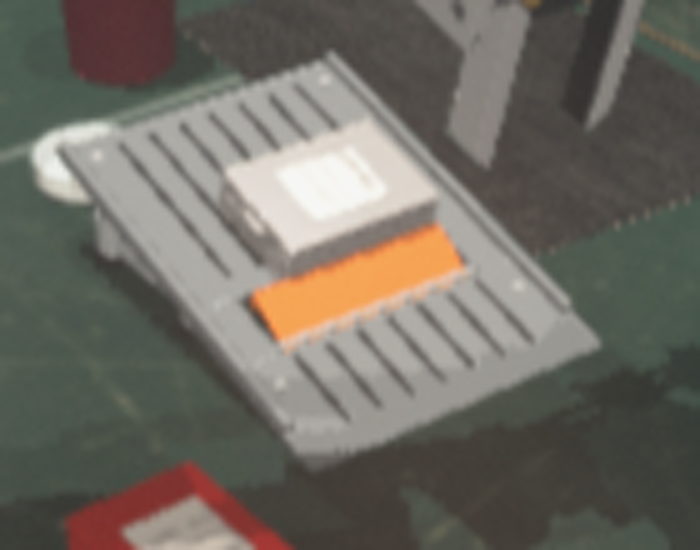

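View pics/si14.png

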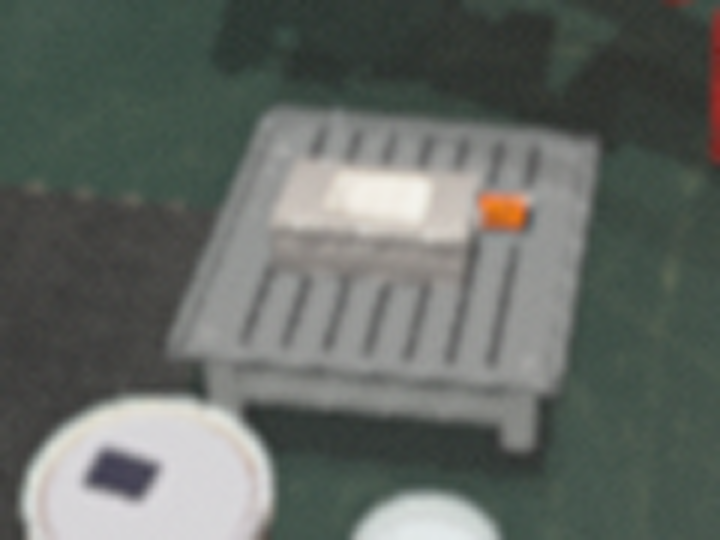

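```bash
python3 -c "
from b import *
w=grab('wrist');n=Rb[:,2]
for h,ps in [(.026,[(270,62),(552,66),(272,252),(552,254)]),(.009,[(213,258),(551,260)]),(0,[(145,543),(623,543),(158,480),(612,480)])]:
  q=[Rb.T@(onplane(w,140+u/3,30+v/3,tb+n*h,n)-tb) for u,v in ps]; print(h,np.array(q).round(4).tolist(),np.mean(q,0))
w2=grab('side');
for p in [(261,273)]: print(plane(w2,*p,.016))
print(proj(w2,np.array([.5789,.2994,.174])))
crop(w2,180,230,290,330,5,'si15')
"
```

```text
0.026 [[0.1627, 0.0346, 0.026], [0.1619, -0.0539, 0.026], [0.1011, 0.0336, 0.026], [0.1008, -0.0539, 0.026]] [ 0.1316 -0.0099  0.026 ]
0.009 [[0.1005, 0.0557, 0.009], [0.0997, -0.0562, 0.009]] [ 0.1001 -0.0002  0.009 ]
0 [[0.0009, 0.0852, 0.0], [0.0013, -0.0863, -0.0], [0.0238, 0.0791, 0.0], [0.0241, -0.0811, -0.0]] [ 0.0125 -0.0008  0.    ]
[0.4878 0.1959 0.016 ]
[214.0249 263.9836]
```

View pics/si15.png

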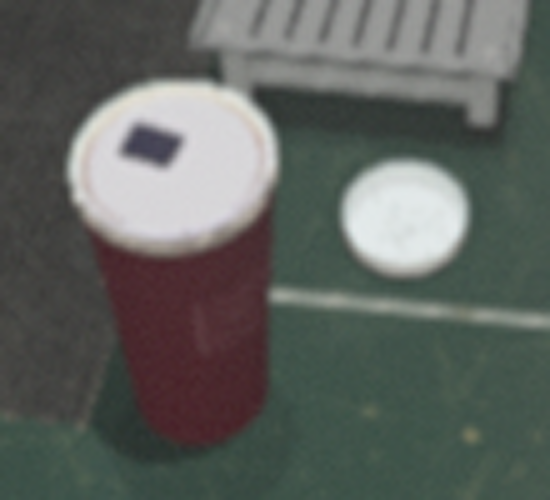

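```bash
python3 -m handwheel '[[[0,0,0],[0,-1,-1],119],[[0,0,0],[0,0,0],119],[[0,0,0],[0,0,0],119],[[0,0,0],[0,0,0],119]]'; python3 -c "
from bench import *
print(hand_in())"
```

```text
time: 15.8
tool_pos: [0.5061, -0.1382, 0.1755]
tool_rot: [-0.608, 0.023, -0.03, 0.793]
wrist_force: [0.2, -0.1, -0.4]
gripper_width: 0.0501
the job is handed in; nothing more can be done
None
```

I put the case up against the cleat and handed the job in at about 15.8 s. No verdict was reported.

**What I did:** With the hand tilted to the board's slope and the fingers 50 mm apart, I pushed the case along the table, up the board and over the cleat. In the pictures the cleat had sprung up below it. I then lifted over the case, lowered behind its uphill side and drew it down about 10 mm at 1 to 1.5 mm per row. Drawing it down took about 0.6 N. The force then rose to 4 N against the cleat. I pressed on to about 5.7 N, well under the 25 N limit, backed off uphill and took the hand away.

**Last checks, in the board's frame:**

| Check | Measured | Required |
|---|---|---|
| Case centre along the slope | 131.6 mm | 128 to 134 mm |
| Case centre across the board | -10 mm | within 25 mm |
| Square to the cleat | about 0.5° | within 4° |
| Cleat's uphill edge | 100.1 mm, cleat up | 100 mm, raised |

- **Dish and cup:** both show at the same pixel positions as at the start.
- **Not measured:** the contact force between case and cleat after I let go. I infer it from having pressed the case on and backed off slowly.
- **Disagreement:** contact came with the tool about 2 mm further uphill than my board estimate predicted. That is about the stated calibration error.

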